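# Wedge the rocking hotplate stirrer

## Robot

A 6-joint arm with a two-finger parallel gripper is mounted at the origin on the work surface. World frame = base frame: x ahead of the robot, y to its left, z up, the work surface at z = 0. Lengths are in m, angles in rad, forces in N, time in s.
With the tool pointing down it reaches from about 0.325 to 0.875 m from the base axis. Payload 4.4 kg.
Tool frame: the origin (TCP) lies on the mounting face of the last link; the fingertips stand 173 mm ahead of it and the grasp point (between the pads) lies 155 mm ahead of it; z points along the fingers, y is the direction in which the jaws open and shut (so a half turn about z gives the same grasp; the last joint's range is limited). The gripper opens to 85 mm and grips with 20 to 120 N. Pads are 22 mm wide; open, the fingers measure 114 mm over their backs; the gripper's body (76 mm by 85 mm) begins 54 mm behind the grasp point. The pads swing forward as they close: fully open they stand 13 mm farther back than shut.
Start: joints at [-0.15, 0.207, 1.542, -0, 1.393, -0.15], TCP at [0.575, -0, 0.405] pointing down, gripper open.
Joint ranges: [-2.73, 2.73], [-0.86, 2.22], [0.23, 2.46], [-1.11, 4.25], [0.08, 2.63], [-2.82, 2.82]. Speed limits (rad/s): [2.79, 2.79, 3.14, 3.14, 3.14, 3.14].

## Interface

Orientations are given as a unit quaternion [w, x, y, z].
In Python, from bench import observe, viewer, ticket gives the robot as it stands.
- The arm moves only by the tool send_rows, never from a script. Its argument "motion" is a list that holds one entry, the list of rows, each a list of 7 numbers: the closure, from 0 (fully open) to 1 (shut), then the shift along the tool's x, y, z in mm, then the turn, a rotation vector about the tool's x, y, z in rad. In form: [[[fingers, x, y, z, wx, wy, wz], ...]]. A call has 1 to 5 rows; each row is the pose to reach, as a shift and turn from the pose commanded when the call began, along the tool's axes at that moment; what a row does not reach only later rows make up. A row lasts 1/10 s, in which the tool goes at most 50 mm and 8.59 degrees, less where a joint would pass 70% of its speed; a pose out of reach is approached as far as the arm can. A call with a gripper value outside its range is refused whole. The fingers move at their own pace and stop on an object; "newtons" is the grip in N (left out, the last holds). Time passes only in rows, so rows that repeat a pose let the fingers close. It gives the time, the measured TCP pose, the force and the opening at its end, in the units of the state.
- observe(): the state, without advancing time (a new reading comes with each control period).
- viewer.grab_frame(name): name is "scene" or "side" or "wrist"; returns a dict with "image" (384x512x3 uint8, red, green, blue), "intrinsics" (3x3 intrinsics, pixels), "eye" and "orientation" of the camera in the world. Camera axes: x right, y up, looking along -z (the intrinsics and any distortion apply to the point x, -y, -z); pixel columns grow to the right and rows downward; lengths in m; the calibration is good to about 2 mm. The wrist camera is an equidistant fisheye: a pixel r from the principal point sees the ray r / f radians off the axis. A picture is of the moment at which its call begins. There is no depth.
- ticket.job_done(): hands the job in, once; it reports no verdict.
The state is a dict: "time": time; "qpos": joint angles; "joint_vel": joint speeds; "joint_torque": joint torques, N m; "tool_pos": TCP position; "tool_rot": TCP orientation; "ft_force": force on the tool from outside, world axes, zero at the start; "torque": the same for the moment, N m; "finger_gap": finger opening in m.
Only numpy, scipy, OpenCV 4.12 (cv2) and the standard library are available. Lean on these libraries where they do the work, as an engineer would, in place of code of your own. Each camera call takes 0.05 s, during which the arm holds its last target.

## Task

The hotplate stirrer rocks because the rubber foot under its front right corner (front is the side with the two knobs; right as seen looking at that side) is too short. With your fingertips, push the loose wooden wedge along the bench, thin end first, under that foot until it is snug, then press down firmly on top of the housing above the foot to feel that it no longer rocks; if it still gives, push the wedge in further and press again. Pick nothing up, do not jack the corner up or shove the stirrer out of its place, leave the other things alone, and leave the wedge in place.

Things in the scene. Friction and masses are not known exactly. Their poses are not given: they have to be found in the camera images.
- stirrer: white hotplate stirrer, loose, about 3 kg, 260 mm deep (x) by 165 mm wide (y); housing flat on top, from 14 to 84 mm above the bench, a 150 mm square plate on its rear part (top at 101 mm). Origin: on the bench under its centre; x to its back, y to its left seen facing the knobs, which stick out 18 mm to -x. Rests on three of four 22 mm feet at x = +-105, y = +-62 mm
- short_foot (a point): lowest point of the short, rounded rubber foot under the front right corner (stirrer frame x = -105, y = -62 mm), 22 mm across; its centre is 25 mm in from the front face and 20 mm in from the right face. It hangs 4 to 7 mm clear of the bench; it does not turn or slide
- stirrer_corner (a point): point on the flat top of the housing right above the short foot, 84 mm above the bench: press here (6 N or more is a firm press). Without the wedge 3 to 4 N tips this corner down until the short foot meets the bench
- wedge: loose plain wooden wedge lying flat, 130 mm long (x), 44 mm wide (y), 50 g, rising evenly from 2 mm at the thin end (+x) to 20 mm at the thick end (-x). Origin: on the bench under the middle of its length and width. Slides with about 0.3 N; snug under the foot the push rises steeply: 3 to 6 N seats it, much more shoves the stirrer or lifts its corner
- wedge_slope (a point): centre of the wedge's sloping upper face, 11 mm above the bench; its x axis runs down the slope to the thin end, its z axis stands square on the slope
- erlenmeyer: not part of the job: a stoppered conical glass flask, 82 mm wide, 135 mm high, origin under its centre
- round_flask: not part of the job: a round-bottomed glass flask seated in a cork ring, 90 mm wide, 125 mm high, origin under its centre
- wash_bottle: not part of the job: a white plastic wash bottle with a bent nozzle, 64 mm wide, 187 mm high, origin under its centre
- sample_jar: not part of the job: a small amber glass jar with a black cap, 48 mm wide, 55 mm high, origin under its centre
- stopper: not part of the job: a black tapered rubber stopper, 35 mm wide, 28 mm high, origin under its centre
- flange_clamp: not part of the job: a flat black ring clamp with three knobs, 84 mm across, 28 mm high, origin under its centre
- spatula: not part of the job: a steel spatula lying flat, 161 mm long, 13 mm wide, 4 mm thick, origin under its middle
There are look-alikes about, which are no part of the job. What is shaped like the wedge but red or turquoise is not meant.

How it is judged:
By the outcome, as a careful person would: the job done as asked, in the order asked, and still so for the second after the job is handed in, with the robot touching nothing.
It also fails if it takes over 72 s, if anything falls off the work surface, if the arm or the gripper's body presses on something with over 40 N, if the wrist force passes 120 N, or if a joint passes its speed limit or range.

## Working session

There is one attempt and no reset: what is moved stays moved. The work goes in short steps, Python scripts to look and compute and a tool call to move; the robot and the scene stay as the last step left them, time stands still between calls to the robot, and variables do not carry over. Pictures are saved under pics/ and viewed, and the job is handed in when it is done.

Besides the shell and the picture viewer there is one more tool, called after "Call:" in YAML: its name, and indented under it one key for each argument. send_rows: Moves the arm, as the interface text tells. Its arguments: {"type":"object","properties":{"motion":{"type":"array","items":{"type":"array","items":{"type":"array","items":{"type":"number"}}}},"newtons":{"type":"number"}},"required":["motion"]}

```bash
ls; mkdir -p pics; python3 - <<'E'
from bench import observe, viewer
import cv2,pickle
print(observe())
d={}
for n in ["scene","side","wrist"]:
    f=viewer.grab_frame(n); d[n]=f
    cv2.imwrite(f"pics/{n}0.png",f["image"][:,:,::-1])
    print(n,f["intrinsics"],f["eye"],f["orientation"],[k for k in f])
pickle.dump(d,open("f0.pkl","wb"))
E
```

```text
pics
{'time': 0.0, 'qpos': array([-1.50501722e-01,  2.07428285e-01,  1.54300253e+00, -5.70583076e-05,
        1.39350113e+00, -1.50467212e-01]), 'joint_vel': array([-0.00029353,  0.00144307,  0.00175425,  0.00167315,  0.0005826 ,
        0.00221008]), 'joint_torque': array([ 4.44781954e-04, -3.83034396e+01, -2.91594708e+01, -2.26178481e-04,
        1.06274080e-02,  5.83859855e-05]), 'tool_pos': array([5.74620159e-01, 3.71964440e-05, 4.03497558e-01]), 'tool_rot': array([-0.00092506,  0.70711492,  0.70709768, -0.00071633]), 'ft_force': array([0.74769327, 0.44860234, 0.00835529]), 'torque': array([-0.00863866,  0.04008521,  0.00435567]), 'finger_gap': 0.08526499922542106}
scene [[445.80348709   0.         261.97993169]
 [  0.         445.80348709 187.20221417]
 [  0.           0.           1.        ]] [ 1.42841819 -0.80922646  1.09316288] [0.83311148 0.39122266 0.15539521 0.35877907] ['image', 'intrinsics', 'eye', 'orientation']
side [[386.57214137   0.         266.47878133]
 [  0.         386.57214137 187.81878581]
 [  0.           0.           1.        ]] [0.28162466 0.872337   0.83293905] [-0.16095461 -0.07523872  0.4305266   0.88491785] ['image', 'intrinsics', 'eye', 'orientation']
wrist [[297.31863964   0.         253.55232117]
 [  0.         297.31863964 192.57456506]
 [  0.           0.           1.        ]] [0.57434854 0.06921613 0.37270136] [ 9.90293543e-01 -1.38988613e-01  9.27459619e-04 -5.84828681e-05] ['image', 'intrinsics', 'eye', 'orientation']
```

View pics/scene0.png

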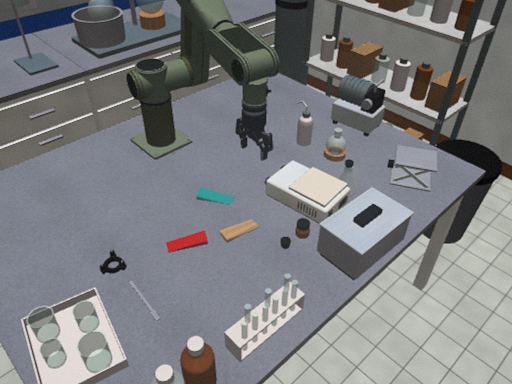

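View pics/side0.png

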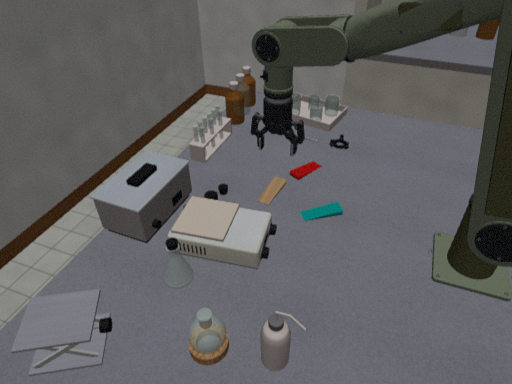

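View pics/wrist0.png

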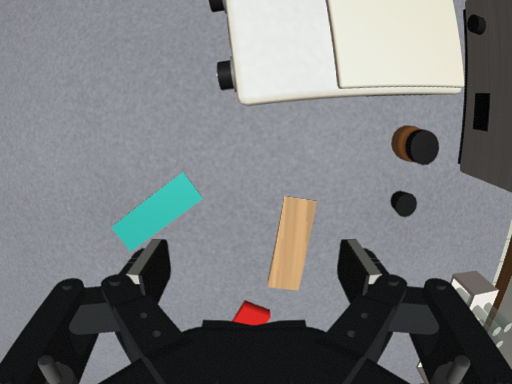

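```bash
cat > h.py <<'E'
import numpy as np, cv2
from scipy.spatial.transform import Rotation as R
def rays(f,px,fish=False):
    px=np.atleast_2d(np.array(px,float)); K=f["intrinsics"]; q=f["orientation"]
    u=(px-[K[0,2],K[1,2]])/[K[0,0],K[1,1]]
    if fish:
        r=np.linalg.norm(u,axis=1,keepdims=True); d=np.hstack([np.sin(r)*u/np.maximum(r,1e-9),np.cos(r)])
    else: d=np.hstack([u,np.ones((len(u),1))])
    d=d*[1,-1,-1]
    return np.array(f["eye"]), R.from_quat([q[1],q[2],q[3],q[0]]).apply(d)
def onplane(f,px,z,fish=False):
    e,d=rays(f,px,fish); t=(z-e[2])/d[:,2]; return e+d*t[:,None]
def project(f,P,fish=False):
    P=np.atleast_2d(P); K=f["intrinsics"]; q=f["orientation"]
    c=R.from_quat([q[1],q[2],q[3],q[0]]).inv().apply(P-np.array(f["eye"]))*[1,-1,-1]
    if fish:
        n=np.linalg.norm(c[:,:2],axis=1); a=np.arctan2(n,c[:,2]); u=c[:,:2]/n[:,None]*a[:,None]
    else: u=c[:,:2]/c[:,2:]
    return u*K[0,0]+[K[0,2],K[1,2]]
def wood(img):
    h=cv2.cvtColor(img,cv2.COLOR_RGB2HSV)
    return cv2.inRange(h,(8,70,90),(22,200,255))
def big(m):
    cs,_=cv2.findContours(m,cv2.RETR_EXTERNAL,cv2.CHAIN_APPROX_NONE)
    return sorted(cs,key=cv2.contourArea)[::-1]
E
python3 - <<'E'
from h import *; import pickle
d=pickle.load(open("f0.pkl","rb"))
for n in d:
    m=wood(d[n]["image"])
    for c in big(m)[:4]:
        ap=cv2.approxPolyDP(c,2.0,True)[:,0]
        print(n,cv2.contourArea(c),cv2.boundingRect(c),ap.tolist() if len(ap)<9 else '')
s=d["scene"]["image"][200:270,150:310]; a=cv2.resize(s,None,fx=5,fy=5,interpolation=3)
s=d["side"]["image"][140:240,230:360]; b=cv2.resize(s,None,fx=5,fy=5,interpolation=3)
cv2.imwrite("pics/c1.png",a[:,:,::-1]);cv2.imwrite("pics/c2.png",b[:,:,::-1])
s=d["wrist"]["image"][180:310,240:340]; b=cv2.resize(s,None,fx=4.5,fy=4.5,interpolation=3)
cv2.imwrite("pics/c3.png",b[:,:,::-1])
E
```

```text
scene 530.5 (181, 343, 33, 30) 
scene 357.5 (220, 219, 39, 23) [[258, 226], [251, 219], [220, 232], [227, 241]]
scene 203.5 (351, 42, 32, 14) [[382, 47], [368, 42], [351, 50], [365, 55]]
scene 145.0 (432, 71, 20, 17) [[451, 72], [448, 71], [432, 81], [446, 87]]
side 335.0 (257, 176, 29, 29) [[285, 180], [275, 176], [257, 200], [267, 204]]
side 275.5 (188, 332, 41, 32) 
side 31.5 (239, 76, 9, 14) [[246, 76], [242, 85], [239, 85], [242, 89], [247, 82]]
side 28.0 (226, 93, 13, 7) [[226, 97], [236, 99], [238, 93], [236, 96], [232, 93], [233, 96], [229, 99]]
wrist 2842.5 (268, 196, 48, 94) [[284, 196], [268, 286], [298, 289], [315, 201]]
wrist 134.5 (399, 126, 21, 36)
```

View pics/c1.png

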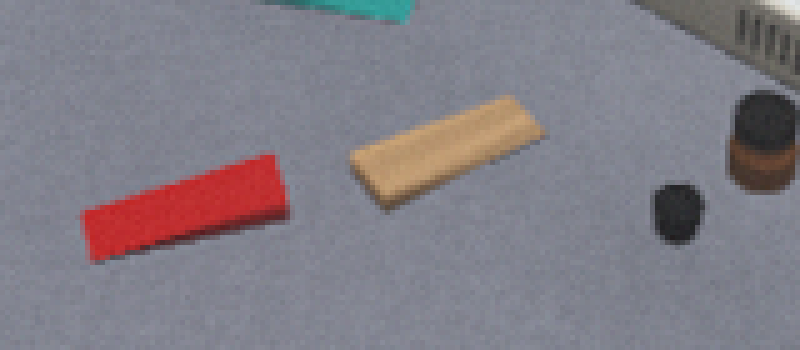

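View pics/c2.png

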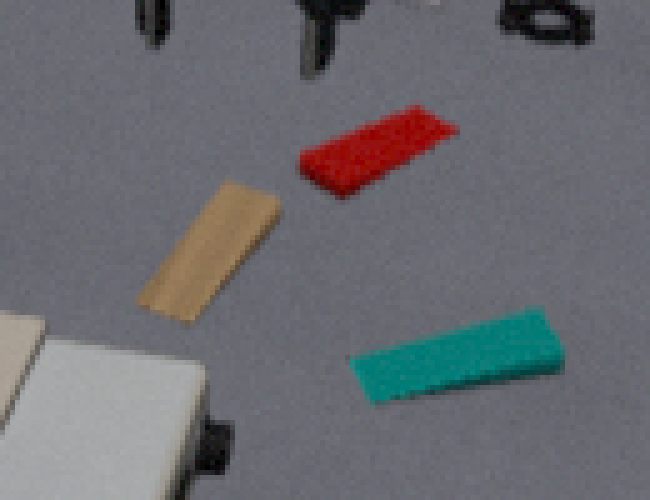

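View pics/c3.png

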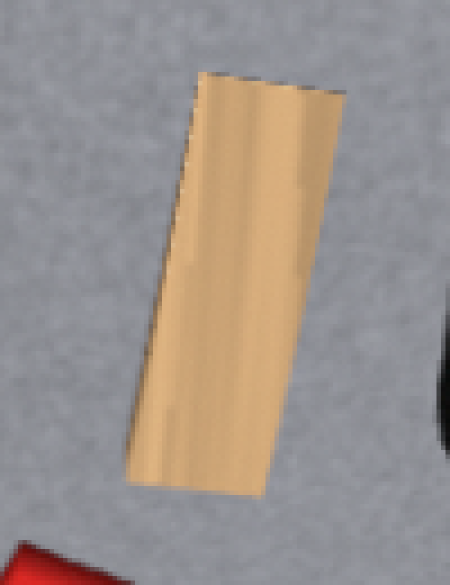

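The candidates in the scene view are wooden (239,230), red (187,241) and turquoise (215,196). Only the plain wooden one fits, and the crops show its thick end toward the robot's -y and its thin end toward the stirrer. Next I measure it and the stirrer.

```bash
python3 - <<'E'
from h import *; import pickle
d=pickle.load(open("f0.pkl","rb"))
w=d["wrist"]
A=onplane(w,[(284,196),(315.5,200.5)],.002,True); B=onplane(w,[(268,286.5),(298.5,289.5)],.02,True)
print(A,B)
print("len",np.linalg.norm(A.mean(0)-B.mean(0)),"wid",np.linalg.norm(A[0]-A[1]),np.linalg.norm(B[0]-B[1]))
v=A.mean(0)-B.mean(0);print("centre",(A.mean(0)+B.mean(0))/2,"heading",np.degrees(np.arctan2(v[1],v[0])))
s=d["side"]
A=onplane(s,[(257.5,200.5),(267.5,204)],.002); B=onplane(s,[(275.5,176),(285.5,180)],.02);print("side",A,B)
# enlarge stirrer
a=cv2.resize(d["side"]["image"][185:275,160:290],None,fx=6,fy=6,interpolation=3);cv2.imwrite("pics/s1.png",a[:,:,::-1])
a=cv2.resize(d["wrist"]["image"][0:120,200:480],None,fx=2.8,fy=2.8,interpolation=3);cv2.imwrite("pics/s2.png",a[:,:,::-1])
a=cv2.resize(d["scene"]["image"][155:225,255:360],None,fx=7,fy=7,interpolation=3);cv2.imwrite("pics/s3.png",a[:,:,::-1])
E
```

```text
[[ 0.6133849  -0.04157753  0.002     ]
 [ 0.65577786 -0.04785144  0.002     ]] [[ 0.5939837  -0.16949929  0.02      ]
 [ 0.6378441  -0.17583817  0.02      ]]
len 0.1305555914195874 wid 0.04285469824890712 0.04431609769800834
centre [ 0.62524764 -0.10869161  0.011     ] heading 81.69957386861482
side [[ 0.65108431 -0.04479228  0.002     ]
 [ 0.61363939 -0.03983246  0.002     ]] [[ 0.63293831 -0.17299018  0.02      ]
 [ 0.59245741 -0.16325023  0.02      ]]
```

View pics/s1.png

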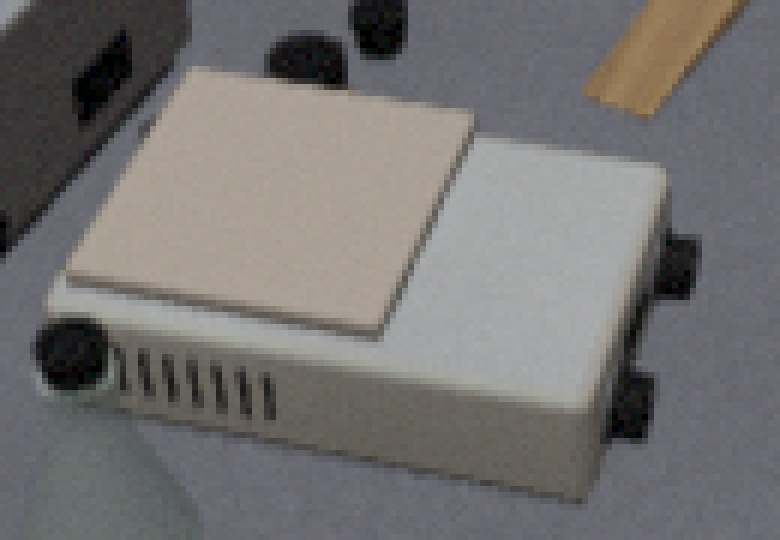

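View pics/s2.png

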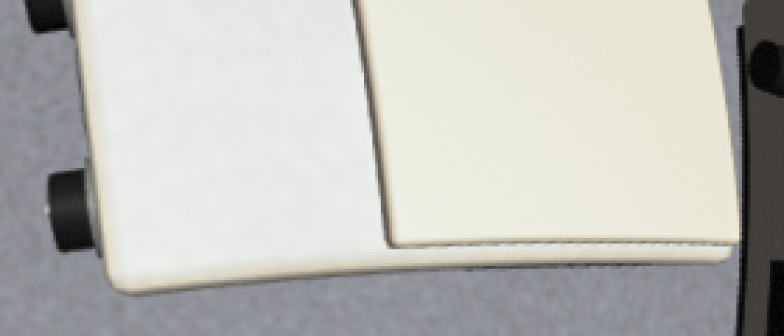

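View pics/s3.png

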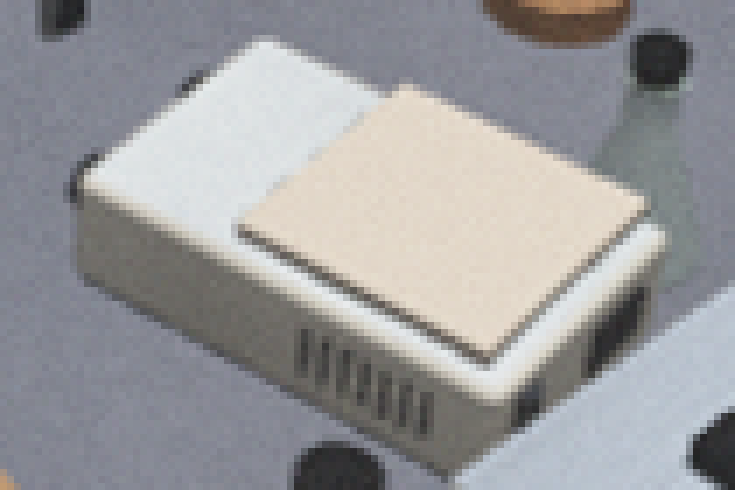

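```bash
python3 - <<'E'
from h import *; import pickle
d=pickle.load(open("f0.pkl","rb"))
w=d["wrist"];s=d["side"];c=d["scene"]
f=lambda x,y:(200+x/2.8,y/2.8)
P=onplane(w,[f(392,245),f(738,242)],.101,True);print("plate w",P)
Q=onplane(w,[f(108,293),f(97,185),f(78,0),f(300,281),f(733,263)],.08,True);print("housing edge w",Q)
g=lambda x,y:(160+x/6,185+y/6)
print("side plate",onplane(s,[g(470,113),g(380,335),g(66,280),g(190,67)],.101))
print("side housing FR,FL z84",onplane(s,[g(665,168),g(590,408)],.082))
k=lambda x,y:(255+x/7,155+y/7)
print("scene plate FR,RR,RL,FL",onplane(c,[k(237,232),k(488,357),k(650,205),k(405,85)],.101))
print("scene housing FR,FL,RR",onplane(c,[k(80,185),k(265,40),k(500,390)],.082),"bottom FR",onplane(c,[k(82,275)],.014))
E
```

```text
plate w [[0.65357073 0.09220469 0.101     ]
 [0.79932547 0.10997715 0.101     ]]
housing edge w [[0.55926808 0.07423221 0.08      ]
 [0.55555089 0.11261383 0.08      ]
 [0.54852679 0.18287636 0.08      ]
 [0.62629052 0.07933069 0.08      ]
 [0.81406356 0.10381832 0.08      ]]
side plate [[0.65363947 0.09831647 0.101     ]
 [0.63039934 0.24808747 0.101     ]
 [0.77563525 0.26706379 0.101     ]
 [0.79755736 0.11553457 0.101     ]]
side housing FR,FL z84 [[0.55867096 0.08218511 0.082     ]
 [0.53610674 0.23908784 0.082     ]]
scene plate FR,RR,RL,FL [[0.66529607 0.08603733 0.101     ]
 [0.80806111 0.10717062 0.101     ]
 [0.79073879 0.25370699 0.101     ]
 [0.64310162 0.23727511 0.101     ]]
scene housing FR,FL,RR [[0.57096497 0.07098448 0.082     ]
 [0.55045591 0.23130521 0.082     ]
 [0.81499223 0.1110526  0.082     ]] bottom FR [[0.56719755 0.07883936 0.014     ]]
```

```bash
cat >> h.py <<'E'
def tri(obs):
    A=np.zeros((3,3));b=np.zeros(3)
    L=[]
    for f,px,fish in obs:
        e,dd=rays(f,[px],fish); u=dd[0]/np.linalg.norm(dd[0]); M=np.eye(3)-np.outer(u,u); A+=M;b+=M@e;L.append((M,e))
    p=np.linalg.solve(A,b); return p,[np.linalg.norm(M@(p-e)) for M,e in L]
E
python3 - <<'E'
from h import *; import pickle
d=pickle.load(open("f0.pkl","rb"))
w=d["wrist"];s=d["side"];c=d["scene"]
f=lambda x,y:(200+(x+.5)/2.8-.5,(y+.5)/2.8-.5)
g=lambda x,y:(160+(x+.5)/6-.5,185+(y+.5)/6-.5)
k=lambda x,y:(255+(x+.5)/7-.5,155+(y+.5)/7-.5)
np.set_printoptions(precision=4,suppress=True)
print("pFR",tri([(w,f(392,245),1),(s,g(472,113),0),(c,k(237,232),0)]))
print("pRR",tri([(w,f(738,242),1),(s,g(190,67),0),(c,k(488,357),0)]))
print("pFL",tri([(s,g(380,335),0),(c,k(405,85),0)]))
print("pRL",tri([(s,g(66,280),0),(c,k(650,205),0)]))
print("hFR",tri([(w,f(110,290),1),(s,g(665,168),0),(c,k(80,185),0)]))
print("hFL",tri([(s,g(590,408),0),(c,k(265,40),0)]))
E
```

```text
pFR (array([0.6566, 0.0924, 0.0951]), [np.float64(0.0016990402465323611), np.float64(0.0014091091741500411), np.float64(0.001268203861171791)])
pRR (array([0.8026, 0.1109, 0.0971]), [np.float64(0.0004176131233224715), np.float64(0.0006281359229562201), np.float64(0.0008094531684112216)])
pFL (array([0.6353, 0.2432, 0.0957]), [np.float64(0.0009313831462312366), np.float64(0.0009313831462313746)])
pRL (array([0.7831, 0.261 , 0.0942]), [np.float64(0.0010920578705762864), np.float64(0.0010920578705762385)])
hFR (array([0.5616, 0.0761, 0.0766]), [np.float64(0.0021484299166468117), np.float64(0.0008801757331722981), np.float64(0.001759024532798357)])
hFL (array([0.5411, 0.2359, 0.0774]), [np.float64(0.002464311938526611), np.float64(0.0024643119385268242)])
```

```bash
python3 - <<'E'
from h import *; import pickle
np.set_printoptions(precision=4,suppress=True)
d=pickle.load(open("f0.pkl","rb"))
for n in ["side","scene","wrist"]:
    h=cv2.cvtColor(d[n]["image"],cv2.COLOR_RGB2HSV)
    m=cv2.inRange(h,(0,180,60),(5,255,255))|cv2.inRange(h,(175,180,60),(180,255,255))
    for c in big(m)[:1]:
        ap=cv2.approxPolyDP(c,2.0,True)[:,0]; print(n,ap.tolist(),onplane(d[n],ap,.01,n=="wrist")[:,:2].tolist())
print(onplane(d["wrist"],[(392,203),(395,150)],.0,True))
E
```

```text
side [[320, 166], [312, 162], [291, 170], [290, 173], [299, 178]] [[0.5035221050130704, -0.30385314739052016], [0.5382399474630641, -0.3187227817163947], [0.5965206795953173, -0.2409857497865655], [0.5942453476462674, -0.22185296262711396], [0.5550323012492058, -0.2043885354673438]]
scene [[204, 231], [167, 242], [169, 251], [206, 241]] [[0.5552784409241918, -0.20445283574285833], [0.512730149928232, -0.3238267390532935], [0.5493510938401953, -0.3415793627742427], [0.5955376517017826, -0.22795886396383414]]
wrist [[233, 320], [251, 325], [265, 323], [269, 313], [268, 310], [245, 301]] [[0.5415145077685045, -0.24139170758630638], [0.5695470237267867, -0.25166623286597545], [0.5915264730100505, -0.2474423496472006], [0.5972544398744738, -0.22663189066424252], [0.5955713048238878, -0.22055830470840845], [0.5608267247525821, -0.20291056605717359]]
[[ 0.7705 -0.0529  0.    ]
 [ 0.7661  0.0228  0.    ]]
```

Call:
send_rows:
  motion:
    - [[0.85, -40, 8, 0, 0, 0, 0.03], [0.85, -80, 16, 20, 0, 0, 0.07], [0.85, -120, 25, 50, 0, 0, 0.11], [0.85, -160, 34, 90, 0, 0, 0.145], [0.85, -190, 39, 130, 0, 0, 0.145]]
  newtons: 20

```text
time: 0.65
tool_pos: [0.6137, -0.187, 0.2808]
tool_rot: [0.001, 0.757, 0.654, 0.001]
ft_force: [1.0, 0.5, -0.0]
finger_gap: 0.0136
```

Call:
send_rows:
  motion:
    - [[0.85, 0, 0, 0, 0, 0, 0], [0.85, 0, 0, 0, 0, 0, 0], [0.85, 0, 0, 0, 0, 0, 0]]

```text
time: 0.95
tool_pos: [0.6137, -0.1843, 0.2827]
tool_rot: [0.001, 0.756, 0.654, 0.001]
ft_force: [0.6, -0.1, 0.6]
finger_gap: 0.0128
```

```bash
python3 - <<'E'
from h import *; from bench import viewer,observe
np.set_printoptions(precision=4,suppress=True)
print(observe())
for n in ["wrist","side"]:
    f=viewer.grab_frame(n); cv2.imwrite(f"pics/{n}1.png",f["image"][:,:,::-1])
E
```

```text
{'time': 0.95, 'qpos': array([-0.4268,  0.4578,  1.4764,  0.0005,  1.2051, -0.2828]), 'joint_vel': array([ 0.0126, -0.0284, -0.0108, -0.0011, -0.0022, -0.0034]), 'joint_torque': array([ -0.6755, -44.4642, -25.6811,  -0.0364,   0.035 ,   0.0015]), 'tool_pos': array([ 0.6137, -0.1843,  0.2827]), 'tool_rot': array([0.001 , 0.7562, 0.6543, 0.0007]), 'ft_force': array([ 0.5823, -0.0707,  0.61  ]), 'torque': array([-0.0188, -0.0295,  0.0299]), 'finger_gap': 0.012839210149487473}
```

View pics/wrist1.png

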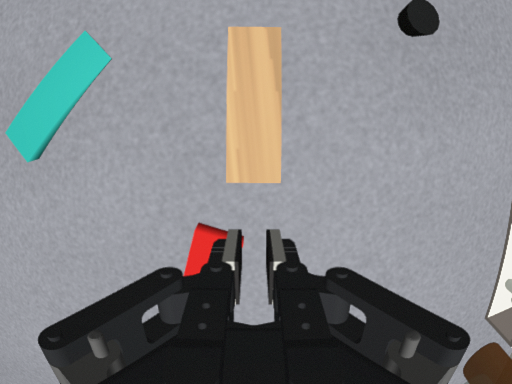

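View pics/side1.png

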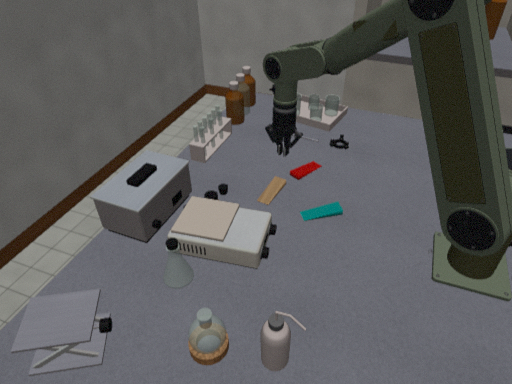

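```bash
cat >> h.py <<'E'
def wedge(f,st):
    m=wood(f["image"]); m[:, :]=m
    c=big(m)[0]; ap=cv2.approxPolyDP(c,3.0,True)[:,0].astype(float)
    return cv2.contourArea(c),ap
def totool(st,P):
    q=st["tool_rot"]; return R.from_quat([q[1],q[2],q[3],q[0]]).inv().apply(np.atleast_2d(P)-st["tool_pos"])*1000
E
python3 - <<'E'
from h import *; from bench import viewer,observe
np.set_printoptions(precision=4,suppress=True)
f=viewer.grab_frame("wrist");st=observe()
a,ap=wedge(f,st);print(a,ap.tolist())
ap=ap[np.argsort(ap[:,1])]
thin=onplane(f,ap[:2],.002,True);thick=onplane(f,ap[-2:],.02,True)
print(thin,thick,totool(st,thin),totool(st,thick),sep="\n")
v=thin.mean(0)-thick.mean(0);print(np.linalg.norm(v),np.degrees(np.arctan2(v[1],v[0])),st["tool_pos"],f["eye"])
E
```

```text
8170.5 [[229.0, 27.0], [225.0, 180.0], [279.0, 182.0], [279.0, 28.0]]
[[ 0.6149 -0.042   0.002 ]
 [ 0.6561 -0.0488  0.002 ]]
[[ 0.594  -0.1682  0.02  ]
 [ 0.6369 -0.1762  0.02  ]]
[[140.9183 -20.4143 281.5696]
 [140.0618  21.2993 281.7448]]
[[ 12.957  -23.067  263.6883]
 [ 11.2162  20.5896 263.8724]]
0.12965288899329755 81.00932906429252 [ 0.6139 -0.1839  0.2838] [ 0.6239 -0.1156  0.2529]
```

Call:
send_rows:
  motion:
    - [[0.85, -8, -1, 0, 0, 0, 0], [0.85, -8, -1, 30, 0, 0, 0], [0.85, -8, -1, 60, 0, 0, 0], [0.85, -8, -1, 90, 0, 0, 0], [0.85, -8, -1, 104, 0, 0, 0]]

```text
time: 1.6
tool_pos: [0.6097, -0.1922, 0.1748]
tool_rot: [-0.002, 0.756, 0.654, -0.001]
ft_force: [-0.7, -0.1, -0.2]
finger_gap: 0.0128
```

Call:
send_rows:
  motion:
    - [[0.85, 0, 0, 0, 0, 0, 0], [0.85, 0, 0, 0, 0, 0, 0]]

```text
time: 1.8
tool_pos: [0.6115, -0.193, 0.1782]
tool_rot: [0.001, 0.756, 0.654, 0.0]
ft_force: [0.6, -0.2, 0.4]
finger_gap: 0.0133
```

```bash
python3 - <<'E'
from h import *; from bench import viewer,observe
np.set_printoptions(precision=4,suppress=True)
st=observe();print(st["tool_pos"],st["tool_rot"],st["ft_force"])
for n in ["wrist","side"]:
    f=viewer.grab_frame(n); 
    if n=="side": f["image"]=cv2.resize(f["image"][120:250,230:360],None,fx=4,fy=4,interpolation=3)
    cv2.imwrite(f"pics/{n}2.png",f["image"][:,:,::-1])
E
```

```text
[ 0.6115 -0.193   0.1782] [0.0008 0.7564 0.6541 0.0003] [ 0.6237 -0.2082  0.421 ]
```

View pics/wrist2.png

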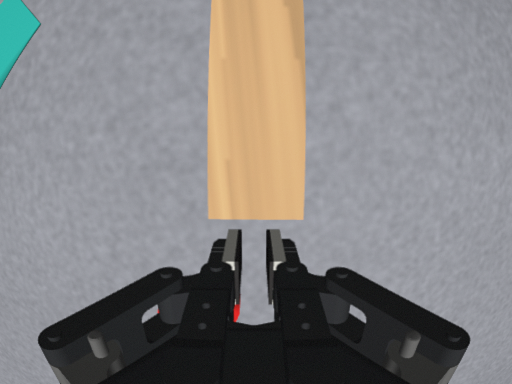

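View pics/side2.png

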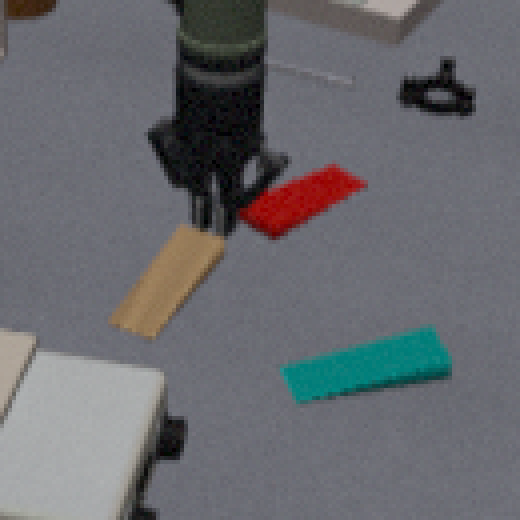

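```bash
cat > plan.py <<'E'
from h import *; from bench import observe
from scipy.optimize import brentq
np.set_printoptions(precision=4,suppress=True)
st=observe(); foot=np.array([.584,.097]); c0=np.array([.6254,-.109]); t0=np.radians(81.4)
def arc(h,r): return c0+r*np.array([np.sin(h)-np.sin(t0),np.cos(t0)-np.cos(h)])
r=.13
def err(h):
    v=foot-arc(h,r); return np.arctan2(v[1],v[0])-h
h=brentq(err,np.radians(85),np.radians(125)); print("final heading",np.degrees(h),"arc end",arc(h,r),"dist centre-foot",np.linalg.norm(foot-arc(h,r)))
a=.076
# contact pose then arc poses
for i in range(0,11):
    hh=t0+(h-t0)*i/10; c=arc(hh,r); u=np.array([np.cos(hh),np.sin(hh)]); p=c-a*u
    P=np.array([p[0],p[1],st["tool_pos"][2]])
    print(i,totool(st,P)[0],"wz",-(hh-t0))
E
python3 plan.py
```

```text
final heading 104.11365423474658 arc end [ 0.6229 -0.0579] dist centre-foot 0.1596805351931317
0 [ 9.1312  1.069  -0.0048] wz -0.0
1 [14.3276  4.0065 -0.0017] wz -0.039642805155587935
2 [19.6364  6.7357  0.0007] wz -0.07928561031117609
3 [25.0492  9.2524  0.0025] wz -0.11892841546676425
4 [30.5575 11.5525  0.0037] wz -0.15857122062235218
5 [36.1526 13.6326  0.0043] wz -0.19821402577794012
6 [41.8257 15.4893  0.0043] wz -0.23785683093352827
7 [47.568  17.1197  0.0036] wz -0.27749963608911643
8 [53.3704 18.5212  0.0024] wz -0.31714244124470437
9 [59.2237 19.6916  0.0005] wz -0.3567852464002923
10 [65.1189 20.6292 -0.002 ] wz -0.39642805155588046
```

Call:
send_rows:
  motion:
    - [[0.85, 9, 1, 0, 0, 0, 0], [0.85, 14.3, 4, 0, 0, 0, -0.04], [0.85, 19.6, 6.7, 0, 0, 0, -0.079], [0.85, 25, 9.2, 0, 0, 0, -0.119], [0.85, 30.5, 11.5, 0, 0, 0, -0.159]]

```text
time: 2.4
tool_pos: [0.6274, -0.1638, 0.178]
tool_rot: [0.001, 0.701, 0.713, 0.0]
ft_force: [-0.8, -0.7, 1.3]
finger_gap: 0.0129
```

```bash
python3 - <<'E'
from h import *; from bench import viewer,observe
np.set_printoptions(precision=4,suppress=True)
st=observe();print(st["tool_pos"],st["tool_rot"],st["ft_force"])
f=viewer.grab_frame("wrist");cv2.imwrite(f"pics/wrist3.png",f["image"][:,:,::-1])
E
```

```text
[ 0.6274 -0.1638  0.178 ] [0.0008 0.7012 0.713  0.0002] [-0.8176 -0.7132  1.2674]
```

View pics/wrist3.png

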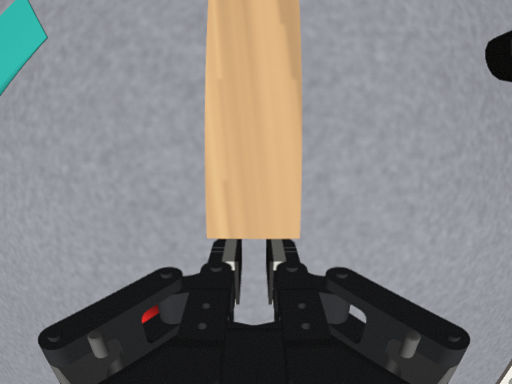

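Call:
send_rows:
  motion:
    - [[0.85, 5.2, 2.9, 0, 0, 0, -0.04], [0.85, 10.5, 5.7, 0, 0, 0, -0.079], [0.85, 15.9, 8.2, 0, 0, 0, -0.119], [0.85, 21.4, 10.5, 0, 0, 0, -0.159], [0.85, 27, 12.6, 0, 0, 0, -0.198]]

```text
time: 2.95
tool_pos: [0.6394, -0.1367, 0.1776]
tool_rot: [0.0, 0.627, 0.779, 0.0]
ft_force: [-0.4, -1.3, 1.3]
finger_gap: 0.0128
```

```bash
python3 - <<'E'
from h import *; from bench import viewer,observe
np.set_printoptions(precision=4,suppress=True)
st=observe();print(st["tool_pos"],st["tool_rot"],st["ft_force"])
q=st["tool_rot"];x=R.from_quat([q[1],q[2],q[3],q[0]]).apply([1,0,0]);print("heading",np.degrees(np.arctan2(x[1],x[0])))
print("foot in tool",totool(st,[.584,.097,.005]))
for n in ["wrist","side"]:
    f=viewer.grab_frame(n); 
    if n=="side": f["image"]=cv2.resize(f["image"][120:270,180:340],None,fx=4,fy=4,interpolation=3)
    cv2.imwrite(f"pics/{n}4.png",f["image"][:,:,::-1])
E
```

```text
[ 0.6394 -0.1367  0.1776] [0.0004 0.6274 0.7787 0.0001] [-0.3907 -1.3459  1.3113]
heading 102.2881381336553
foot in tool [[240.2242  -4.4791 172.4114]]
```

View pics/wrist4.png

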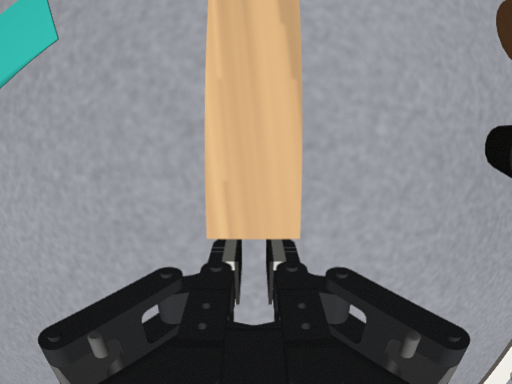

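View pics/side4.png

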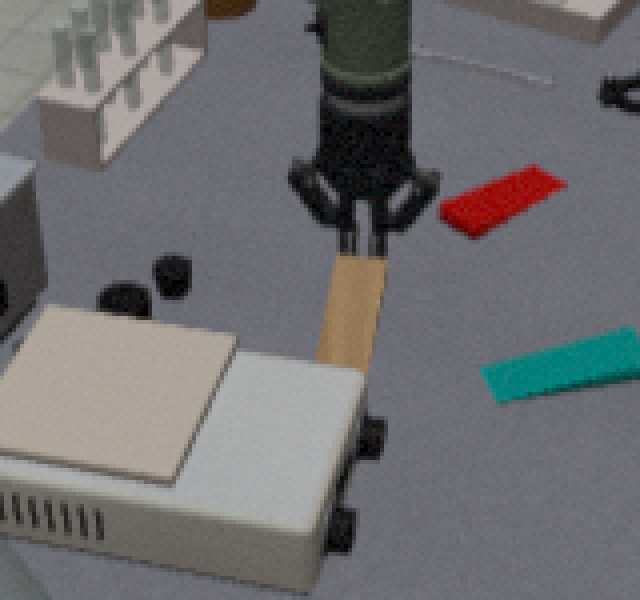

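Call:
send_rows:
  motion:
    - [[0.85, 10, 0.2, 0, 0, 0, -0.01], [0.85, 20, 0.2, 0, 0, 0, -0.02], [0.85, 32, 0, 0, 0, 0, -0.023], [0.85, 44, -0.3, 0, 0, 0, -0.023], [0.85, 56, -0.6, 0, 0, 0, -0.023]]

```text
time: 3.55
tool_pos: [0.6262, -0.0812, 0.1771]
tool_rot: [-0.0, 0.619, 0.785, -0.0]
ft_force: [0.1, -1.9, 0.6]
finger_gap: 0.0126
```

```bash
python3 - <<'E'
from h import *; from bench import viewer,observe
np.set_printoptions(precision=4,suppress=True)
st=observe();print(st["tool_pos"],st["tool_rot"],st["ft_force"])
q=st["tool_rot"];x=R.from_quat([q[1],q[2],q[3],q[0]]).apply([1,0,0]);print("heading",np.degrees(np.arctan2(x[1],x[0])))
print("foot in tool",totool(st,[.584,.097,.005]))
for n in ["wrist","scene"]:
    f=viewer.grab_frame(n); 
    if n=="scene": f["image"]=cv2.resize(f["image"][140:260,200:360],None,fx=5,fy=5,interpolation=3)
    cv2.imwrite(f"pics/{n}5.png",f["image"][:,:,::-1])
E
```

```text
[ 0.6262 -0.0812  0.1771] [-0.0001  0.6192  0.7852 -0.    ] [ 0.0593 -1.8551  0.601 ]
heading 103.48146030298265
foot in tool [[183.0598   0.5335 172.1574]]
```

View pics/wrist5.png

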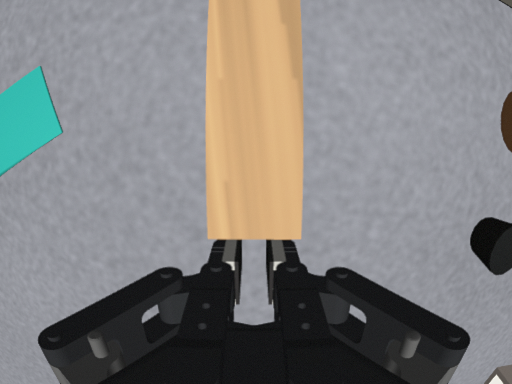

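View pics/scene5.png

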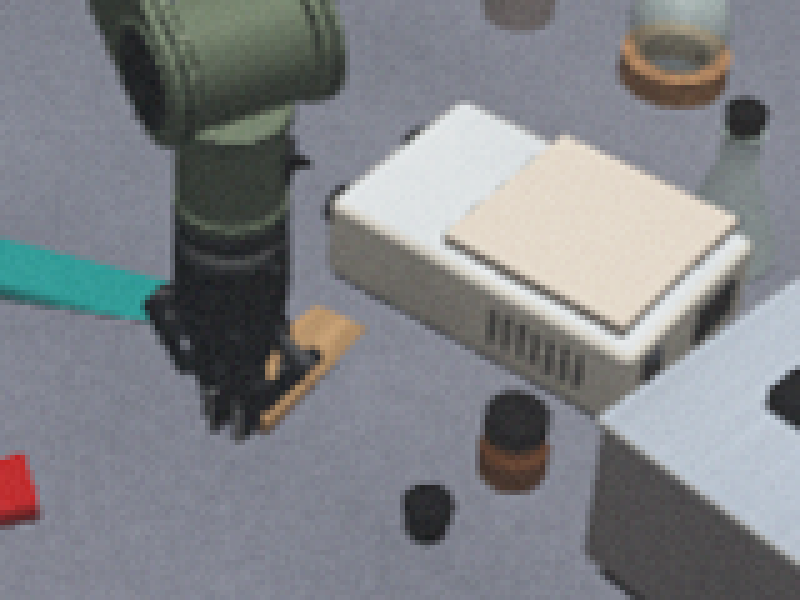

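Call:
send_rows:
  motion:
    - [[0.85, 8, 0, 0, 0, 0, 0], [0.85, 16, 0, 0, 0, 0, 0], [0.85, 24, 0, 0, 0, 0, 0], [0.85, 32, 0, 0, 0, 0, 0], [0.85, 40, 0, 0, 0, 0, 0]]

```text
time: 4.15
tool_pos: [0.6171, -0.0429, 0.177]
tool_rot: [-0.0, 0.619, 0.785, -0.0]
ft_force: [-0.5, -0.4, 0.1]
finger_gap: 0.0129
```

Call:
send_rows:
  motion:
    - [[0.85, 0, 0, 0, 0, 0, 0], [0.85, 0, 0, 0, 0, 0, 0], [0.85, 0, 0, 0, 0, 0, 0]]

```text
time: 4.45
tool_pos: [0.6174, -0.0437, 0.1772]
tool_rot: [0.0, 0.619, 0.785, 0.0]
ft_force: [0.8, 1.0, -1.0]
finger_gap: 0.0126
```

```bash
python3 - <<'E'
from h import *; from bench import viewer,observe
np.set_printoptions(precision=4,suppress=True)
st=observe();print(st["tool_pos"],st["tool_rot"],st["ft_force"])
print("foot in tool",totool(st,[.584,.097,.005]))
for n in ["wrist","scene"]:
    f=viewer.grab_frame(n); 
    if n=="scene": f["image"]=cv2.resize(f["image"][140:260,200:360],None,fx=5,fy=5,interpolation=3)
    cv2.imwrite(f"pics/{n}6.png",f["image"][:,:,::-1])
print(observe()["ft_force"])
E
```

```text
[ 0.6174 -0.0437  0.1772] [0.0001 0.6194 0.7851 0.    ] [ 0.7847  1.0214 -1.0257]
foot in tool [[144.6376   0.233  172.1836]]
[-0.1221  0.601  -0.5174]
```

View pics/wrist6.png

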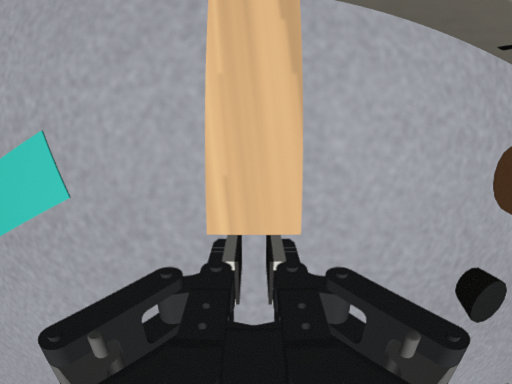

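View pics/scene6.png

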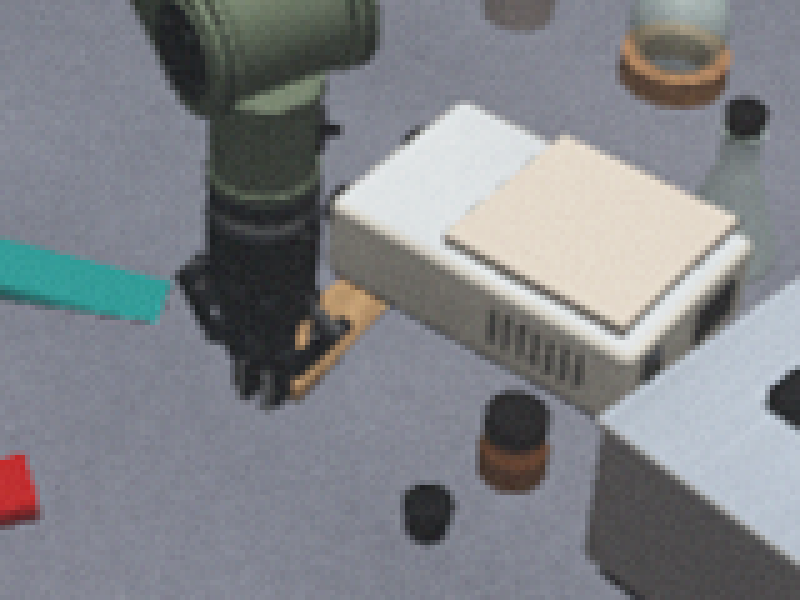

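Call:
send_rows:
  motion:
    - [[0.85, 3, 0, 0, 0, 0, 0], [0.85, 6, 0, 0, 0, 0, 0], [0.85, 9, 0, 0, 0, 0, 0], [0.85, 12, 0, 0, 0, 0, 0], [0.85, 14, 0, 0, 0, 0, 0]]

```text
time: 5.05
tool_pos: [0.614, -0.0296, 0.1772]
tool_rot: [0.0, 0.619, 0.785, -0.0]
ft_force: [-0.7, -0.3, -0.1]
finger_gap: 0.0129
```

Call:
send_rows:
  motion:
    - [[0.85, 0.5, 0, 0, 0, 0, 0], [0.85, 1, 0, 0, 0, 0, 0], [0.85, 1.5, 0, 0, 0, 0, 0], [0.85, 2, 0, 0, 0, 0, 0]]

```text
time: 5.45
tool_pos: [0.6136, -0.028, 0.1772]
tool_rot: [0.0, 0.619, 0.785, 0.0]
ft_force: [0.5, 0.0, 1.1]
finger_gap: 0.0132
```

Call:
send_rows:
  motion:
    - [[0.85, 0.5, 0, 0, 0, 0, 0], [0.85, 1, 0, 0, 0, 0, 0], [0.85, 1.5, 0, 0, 0, 0, 0], [0.85, 2, 0, 0, 0, 0, 0]]

```text
time: 5.85
tool_pos: [0.6131, -0.026, 0.1772]
tool_rot: [0.0, 0.619, 0.785, 0.0]
ft_force: [0.7, -0.8, 1.1]
finger_gap: 0.0125
```

Call:
send_rows:
  motion:
    - [[0.85, 0.6, 0, 0, 0, 0, 0], [0.85, 1.2, 0, 0, 0, 0, 0], [0.85, 1.8, 0, 0, 0, 0, 0], [0.85, 2.4, 0, 0, 0, 0, 0], [0.85, 3, 0, 0, 0, 0, 0]]

```text
time: 6.35
tool_pos: [0.6124, -0.0231, 0.1772]
tool_rot: [0.0, 0.619, 0.785, 0.0]
ft_force: [0.9, -0.1, 0.8]
finger_gap: 0.0127
```

Call:
send_rows:
  motion:
    - [[0.85, 0.5, 0, 0, 0, 0, 0], [0.85, 1, 0, 0, 0, 0, 0], [0.85, 1.5, 0, 0, 0, 0, 0], [0.85, 2, 0, 0, 0, 0, 0]]

```text
time: 6.75
tool_pos: [0.612, -0.0211, 0.1772]
tool_rot: [0.0, 0.619, 0.785, 0.0]
ft_force: [-0.3, -1.0, 0.7]
finger_gap: 0.0129
```

```bash
python3 - <<'E'
from h import *; from bench import viewer,observe
np.set_printoptions(precision=4,suppress=True)
for n in ["wrist","scene"]:
    f=viewer.grab_frame(n); 
    if n=="scene": f["image"]=cv2.resize(f["image"][140:260,200:360],None,fx=5,fy=5,interpolation=3)
    cv2.imwrite(f"pics/{n}7.png",f["image"][:,:,::-1])
    print(observe()["ft_force"])
E
```

```text
[ 0.7129 -0.6777  0.8798]
[-0.1686 -0.8524  0.2043]
```

View pics/wrist7.png

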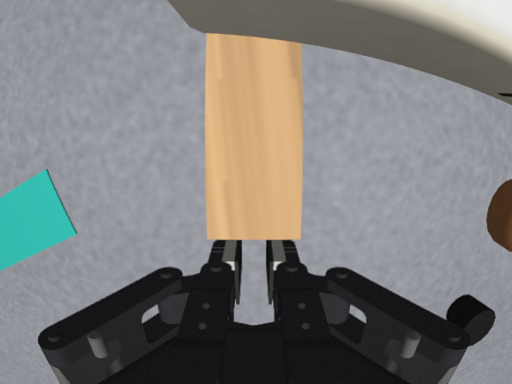

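View pics/scene7.png

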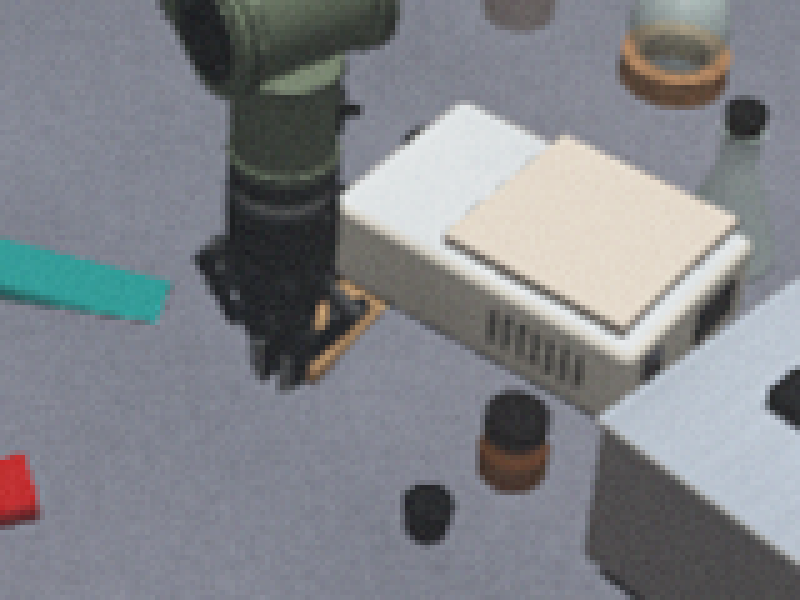

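Call:
send_rows:
  motion:
    - [[0.85, 0.5, 0, 0, 0, 0, 0], [0.85, 1, 0, 0, 0, 0, 0], [0.85, 1.5, 0, 0, 0, 0, 0], [0.85, 2, 0, 0, 0, 0, 0]]

```text
time: 7.25
tool_pos: [0.6115, -0.0192, 0.1771]
tool_rot: [-0.0, 0.619, 0.785, 0.0]
ft_force: [0.9, -0.1, 1.3]
finger_gap: 0.0131
```

Call:
send_rows:
  motion:
    - [[0.85, 0.5, 0, 0, 0, 0, 0], [0.85, 1, 0, 0, 0, 0, 0], [0.85, 1.5, 0, 0, 0, 0, 0], [0.85, 2, 0, 0, 0, 0, 0]]

```text
time: 7.65
tool_pos: [0.611, -0.0173, 0.1772]
tool_rot: [0.0, 0.619, 0.785, -0.0]
ft_force: [-0.2, -2.1, 0.3]
finger_gap: 0.013
```

Call:
send_rows:
  motion:
    - [[0.85, 0.5, 0, 0, 0, 0, 0], [0.85, 1, 0, 0, 0, 0, 0], [0.85, 1.5, 0, 0, 0, 0, 0]]

```text
time: 7.95
tool_pos: [0.6107, -0.016, 0.1772]
tool_rot: [0.0, 0.619, 0.785, -0.0]
ft_force: [0.8, -2.7, 0.8]
finger_gap: 0.0127
```

Call:
send_rows:
  motion:
    - [[0.85, 0.3, 0, 0, 0, 0, 0], [0.85, 0.5, 0, 0, 0, 0, 0]]

```text
time: 8.15
tool_pos: [0.6107, -0.0156, 0.1772]
tool_rot: [0.0, 0.619, 0.785, -0.0]
ft_force: [0.9, -4.1, 1.0]
finger_gap: 0.0131
```

Call:
send_rows:
  motion:
    - [[0.85, 0, 0, 0, 0, 0, 0]]

```text
time: 8.25
tool_pos: [0.6106, -0.0155, 0.1772]
tool_rot: [0.0, 0.619, 0.785, -0.0]
ft_force: [1.6, -3.0, 0.5]
finger_gap: 0.0128
```

Call:
send_rows:
  motion:
    - [[0.85, 0, 0, 0, 0, 0, 0]]

```text
time: 8.35
tool_pos: [0.6106, -0.0155, 0.1772]
tool_rot: [0.0, 0.619, 0.785, -0.0]
ft_force: [0.9, -2.5, -0.3]
finger_gap: 0.0127
```

Call:
send_rows:
  motion:
    - [[0.85, 0.3, 0, 0, 0, 0, 0], [0.85, 0.6, 0, 0, 0, 0, 0]]

```text
time: 8.55
tool_pos: [0.6105, -0.015, 0.1772]
tool_rot: [0.0, 0.619, 0.785, -0.0]
ft_force: [1.4, -4.1, 0.5]
finger_gap: 0.0126
```

Call:
send_rows:
  motion:
    - [[0.85, 0, 0, 0, 0, 0, 0]]

```text
time: 8.65
tool_pos: [0.6105, -0.0149, 0.1772]
tool_rot: [0.0, 0.619, 0.785, -0.0]
ft_force: [1.2, -5.5, 0.7]
finger_gap: 0.0127
```

Call:
send_rows:
  motion:
    - [[0.85, 0, 0, 0, 0, 0, 0]]

```text
time: 8.75
tool_pos: [0.6105, -0.0149, 0.1772]
tool_rot: [0.0, 0.619, 0.785, -0.0]
ft_force: [1.1, -4.2, 1.4]
finger_gap: 0.0129
```

```bash
python3 - <<'E'
from h import *; from bench import viewer,observe
np.set_printoptions(precision=4,suppress=True)
for n in ["wrist","side"]:
    f=viewer.grab_frame(n); 
    if n=="side": f["image"]=cv2.resize(f["image"][140:290,150:310],None,fx=4,fy=4,interpolation=3)
    cv2.imwrite(f"pics/{n}8.png",f["image"][:,:,::-1])
    print(observe()["ft_force"])
E
```

```text
[ 0.8681 -4.3789 -0.4307]
[ 1.0207 -3.9216  0.068 ]
```

View pics/wrist8.png

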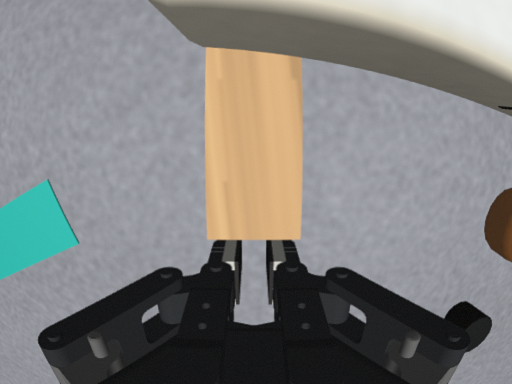

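Call:
send_rows:
  motion:
    - [[0.85, -8, 0, 0, 0, 0, 0], [0.85, -20, 0, 0, 0, 0, 0], [0.85, -22, 0, -40, 0, 0, 0], [1, -22, 0, -85, 0, 0, 0], [1, -22, 0, -120, 0, 0, 0]]

```text
time: 9.35
tool_pos: [0.6158, -0.0367, 0.299]
tool_rot: [-0.0, 0.62, 0.785, 0.001]
ft_force: [0.8, -0.2, 0.4]
finger_gap: 0.0001
```

Call:
send_rows:
  motion:
    - [[1, 0, 0, 0, 0, 0, 0], [1, 0, 0, 0, 0, 0, 0]]

```text
time: 9.55
tool_pos: [0.6158, -0.0364, 0.2982]
tool_rot: [0.001, 0.619, 0.785, 0.001]
ft_force: [0.3, 0.1, -0.2]
finger_gap: -0.0
```

```bash
python3 - <<'E'
from h import *; from bench import viewer,observe
np.set_printoptions(precision=4,suppress=True)
st=observe();print(st)
print("corner in tool",totool(st,[.584,.097,.084]))
F=[]
for i in range(4):
    for n in ["wrist"]:
        f=viewer.grab_frame(n)
    F.append(observe()["ft_force"])
print(np.mean(F,0))
cv2.imwrite(f"pics/wrist9.png",f["image"][:,:,::-1])
f=viewer.grab_frame("scene");f["image"]=cv2.resize(f["image"][140:260,200:360],None,fx=5,fy=5,interpolation=3)
cv2.imwrite(f"pics/scene9.png",f["image"][:,:,::-1])
E
```

```text
{'time': 9.55, 'qpos': array([-0.1995,  0.3944,  1.5315,  0.0008,  1.2139, -0.4344]), 'joint_vel': array([ 0.0028,  0.0405,  0.049 , -0.0041,  0.0016,  0.003 ]), 'joint_torque': array([ -0.0037, -45.7399, -28.301 ,   0.0097,  -0.0853,  -0.0029]), 'tool_pos': array([ 0.6158, -0.0364,  0.2982]), 'tool_rot': array([0.0006, 0.6195, 0.785 , 0.0007]), 'ft_force': array([ 0.3179,  0.1119, -0.2219]), 'torque': array([-0.0556, -0.0349, -0.0394]), 'finger_gap': -2.5999304702001118e-05}
corner in tool [[137.1804  -0.2999 214.2068]]
[-0.0804  0.2014 -0.2901]
```

View pics/wrist9.png

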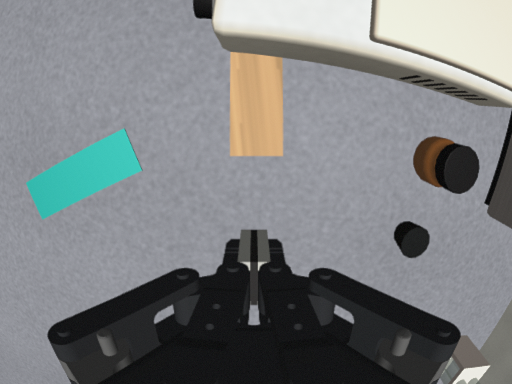

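View pics/scene9.png

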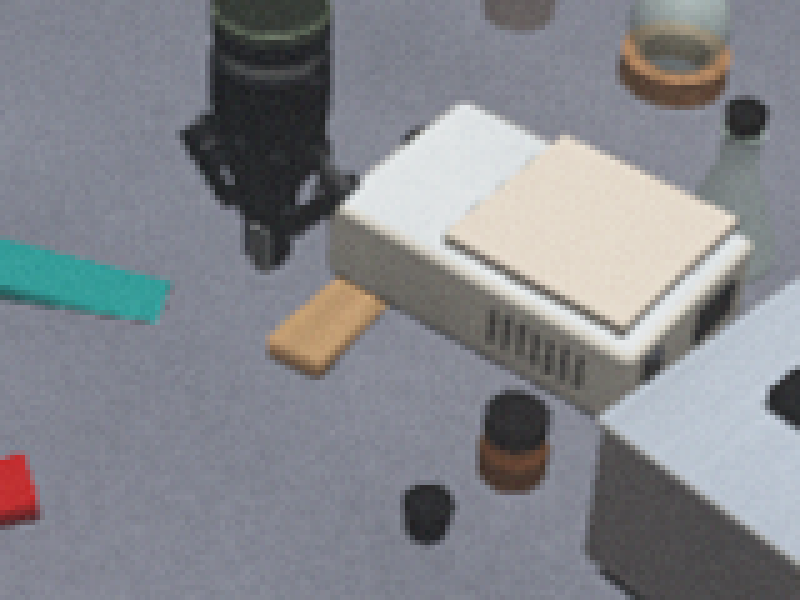

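```bash
python3 - <<'E'
from h import *; from bench import viewer,observe
np.set_printoptions(precision=4,suppress=True)
f=viewer.grab_frame("wrist")
P=onplane(f,[(219,47),(216,20),(300,55)],.078,True);print(P)
u=np.array([np.cos(.129),np.sin(.129)]);v=np.array([-u[1],u[0]])
print("foot",P[0,:2]+.025*u+.02*v)
print("thick edge",onplane(f,[(231,156),(283,156)],.02,True),"housing edge over wedge",onplane(f,[(231,52),(282,56)],.014,True))
E
```

```text
[[0.5672 0.0656 0.078 ]
 [0.561  0.0829 0.078 ]
 [0.6171 0.0724 0.078 ]]
foot [0.5894 0.0886]
thick edge [[ 0.5878 -0.0102  0.02  ]
 [ 0.6298 -0.0001  0.02  ]] housing edge over wedge [[0.5675 0.0751 0.014 ]
 [0.6093 0.0816 0.014 ]]
```

Call:
send_rows:
  motion:
    - [[1, 34, 0, 0, 0, 0, 0], [1, 68, 0, 0, 0, 0, 0], [1, 102, 0, 0, 0, 0, 0], [1, 136, 0, 10, 0, 0, 0], [1, 136, 0, 27, 0, 0, 0]]

```text
time: 10.35
tool_pos: [0.5831, 0.0999, 0.2703]
tool_rot: [-0.0, 0.618, 0.786, 0.001]
ft_force: [-0.0, -1.2, -0.2]
finger_gap: 0.0001
```

Call:
send_rows:
  motion:
    - [[1, 0, 0, 0, 0, 0, 0], [1, 0, 0, 0, 0, 0, 0]]

```text
time: 10.55
tool_pos: [0.5836, 0.096, 0.2693]
tool_rot: [-0.001, 0.619, 0.785, -0.001]
ft_force: [0.7, 0.4, -0.7]
finger_gap: -0.0001
```

```bash
python3 - <<'E'
from h import *; from bench import viewer,observe
np.set_printoptions(precision=4,suppress=True)
st=observe();print(st["tool_pos"],st["ft_force"]);print("corner in tool",totool(st,[.584,.096,.084]))
for n,b in [("side",(170,290,170,300)),("scene",(140,240,240,360))]:
    f=viewer.grab_frame(n); a=cv2.resize(f["image"][b[0]:b[1],b[2]:b[3]],None,fx=5,fy=5,interpolation=3)
    cv2.imwrite(f"pics/{n}10.png",a[:,:,::-1])
    tip=st["tool_pos"]-[0,0,.173]; print(n,project(f,[tip,[.584,.096,.084]]))
f=viewer.grab_frame("wrist");cv2.imwrite(f"pics/wrist10.png",f["image"][:,:,::-1])
E
```

```text
[0.5836 0.096  0.2693] [ 0.7033  0.3571 -0.7008]
corner in tool [[ -0.1468   0.763  185.3261]]
side [[261.0912 210.224 ]
 [260.9771 213.3898]]
scene [[274.0366 176.9746]
 [273.9792 179.7055]]
```

View pics/side10.png

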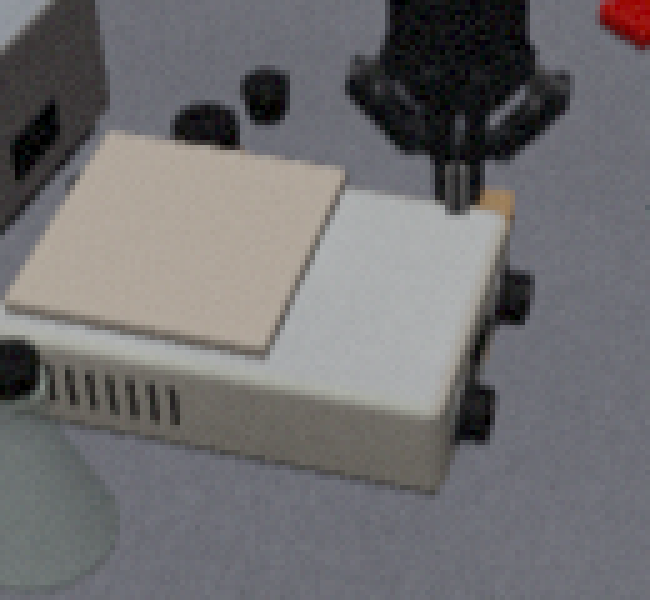

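View pics/scene10.png

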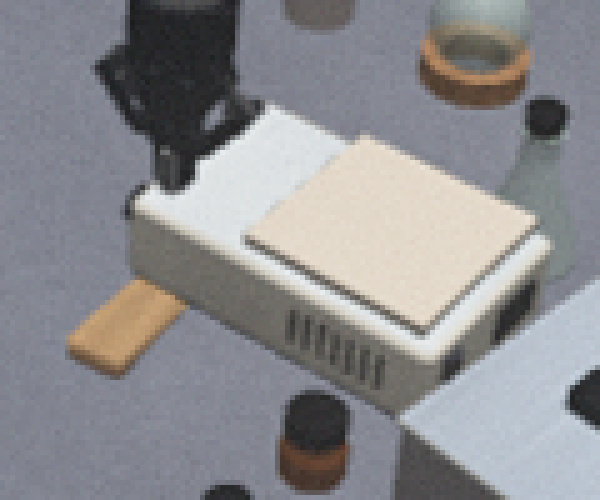

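View pics/wrist10.png

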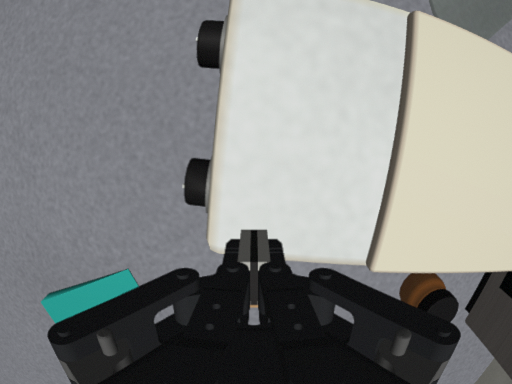

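```bash
python3 - <<'E'
from h import *; from bench import viewer,observe
np.set_printoptions(precision=4,suppress=True)
f=viewer.grab_frame("wrist");st=observe()
P=onplane(f,[(208.5,248),(211,180),(330,263),(220,80)],.079,True);print(P)
a=P[2]-[0,0,0]; e=(P[3]-P[1])[:2]; print("front edge yaw",np.degrees(np.arctan2(e[1],e[0]))-90)
y=np.radians(7.4);u=np.array([np.cos(y),np.sin(y)]);v=np.array([-u[1],u[0]])
t=st["tool_pos"][:2];print("from front",(t-P[1,:2])@u,"from right",(t-P[2,:2])@v)
E
```

```text
[[0.5605 0.0774 0.079 ]
 [0.5541 0.1194 0.079 ]
 [0.6368 0.0838 0.079 ]
 [0.5472 0.1744 0.079 ]]
front edge yaw 7.2040619104730155
from front 0.027008856048291556 from right 0.018208547159849806
```

Call:
send_rows:
  motion:
    - [[1, 1, -1, 3, 0, 0, 0], [1, 1, -1, 6, 0, 0, 0], [1, 1, -1, 8, 0, 0, 0], [1, 1, -1, 9, 0, 0, 0], [1, 1, -1, 9.5, 0, 0, 0]]

```text
time: 11.25
tool_pos: [0.5826, 0.0969, 0.2604]
tool_rot: [-0.0, 0.619, 0.785, -0.0]
ft_force: [-0.3, -1.0, 0.1]
finger_gap: -0.0
```

Call:
send_rows:
  motion:
    - [[1, 0, 0, 0.3, 0, 0, 0], [1, 0, 0, 0.6, 0, 0, 0], [1, 0, 0, 1, 0, 0, 0]]

```text
time: 11.55
tool_pos: [0.5827, 0.0969, 0.2597]
tool_rot: [0.0, 0.619, 0.785, 0.0]
ft_force: [-0.7, -0.1, -0.5]
finger_gap: 0.0
```

Call:
send_rows:
  motion:
    - [[1, 0, 0, 0.3, 0, 0, 0], [1, 0, 0, 0.6, 0, 0, 0], [1, 0, 0, 1, 0, 0, 0]]

```text
time: 11.85
tool_pos: [0.5827, 0.0969, 0.2587]
tool_rot: [0.0, 0.619, 0.785, 0.0]
ft_force: [-0.4, -0.8, -0.3]
finger_gap: 0.0
```

Nearly at the surface (contact expected at TCP z of about 0.257), so I continue in small steps.

Call:
send_rows:
  motion:
    - [[1, 0, 0, 0.3, 0, 0, 0], [1, 0, 0, 0.6, 0, 0, 0], [1, 0, 0, 0.8, 0, 0, 0]]

```text
time: 12.15
tool_pos: [0.5826, 0.0969, 0.2578]
tool_rot: [0.0, 0.619, 0.785, -0.0]
ft_force: [0.0, -0.3, 0.2]
finger_gap: 0.0002
```

Call:
send_rows:
  motion:
    - [[1, 0, 0, 0.25, 0, 0, 0], [1, 0, 0, 0.5, 0, 0, 0]]

```text
time: 12.35
tool_pos: [0.5827, 0.0969, 0.2573]
tool_rot: [-0.0, 0.619, 0.785, 0.0]
ft_force: [0.4, -1.0, 0.0]
finger_gap: -0.0002
```

Call:
send_rows:
  motion:
    - [[1, 0, 0, 0.25, 0, 0, 0], [1, 0, 0, 0.5, 0, 0, 0]]

```text
time: 12.55
tool_pos: [0.5827, 0.0969, 0.2568]
tool_rot: [0.0, 0.619, 0.785, -0.0]
ft_force: [-0.1, -0.2, 1.4]
finger_gap: -0.0001
```

Call:
send_rows:
  motion:
    - [[1, 0, 0, 0.25, 0, 0, 0], [1, 0, 0, 0.5, 0, 0, 0]]

```text
time: 12.75
tool_pos: [0.5827, 0.0969, 0.2567]
tool_rot: [0.0, 0.619, 0.785, -0.0]
ft_force: [-2.3, 0.5, 4.2]
finger_gap: 0.0
```

Call:
send_rows:
  motion:
    - [[1, 0, 0, 0.25, 0, 0, 0], [1, 0, 0, 0.5, 0, 0, 0]]

```text
time: 12.95
tool_pos: [0.5827, 0.0968, 0.2567]
tool_rot: [0.0, 0.619, 0.785, -0.0]
ft_force: [-2.6, -1.2, 7.2]
finger_gap: -0.0002
```

Call:
send_rows:
  motion:
    - [[1, 0, 0, 0.25, 0, 0, 0], [1, 0, 0, 0.5, 0, 0, 0]]

```text
time: 13.15
tool_pos: [0.5827, 0.0968, 0.2566]
tool_rot: [0.0, 0.619, 0.785, -0.0]
ft_force: [-3.8, -0.2, 9.2]
finger_gap: 0.0002
```

Call:
send_rows:
  motion:
    - [[1, 0, 0, 0, 0, 0, 0], [1, 0, 0, 0, 0, 0, 0]]

```text
time: 13.35
tool_pos: [0.5827, 0.0968, 0.2566]
tool_rot: [0.0, 0.619, 0.785, -0.0]
ft_force: [-4.1, -0.1, 8.7]
finger_gap: 0.0001
```

Call:
send_rows:
  motion:
    - [[1, 0, 0, 0.2, 0, 0, 0], [1, 0, 0, 0.2, 0, 0, 0], [1, 0, 0, 0.2, 0, 0, 0], [1, 0, 0, 0.2, 0, 0, 0]]

```text
time: 13.75
tool_pos: [0.5827, 0.0968, 0.2566]
tool_rot: [0.0, 0.619, 0.785, -0.0]
ft_force: [-4.1, -0.4, 9.8]
finger_gap: -0.0001
```

Call:
send_rows:
  motion:
    - [[1, 0, 0, -1, 0, 0, 0], [1, 0, 0, -3, 0, 0, 0], [1, 0, 0, -20, 0, 0, 0], [1, 0, 0, -60, 0, 0, 0], [1, -40, 0, -100, 0, 0, 0]]

```text
time: 14.25
tool_pos: [0.59, 0.0652, 0.3504]
tool_rot: [-0.002, 0.617, 0.787, 0.0]
ft_force: [1.6, -0.8, 0.3]
finger_gap: 0.0
```

Call:
send_rows:
  motion:
    - [[1, -40, 0, 0, 0, 0, 0], [1, -80, 0, 0, 0, 0, 0], [1, -90, 0, 0, 0, 0, 0], [1, -90, 0, 0, 0, 0, 0]]

```text
time: 14.65
tool_pos: [0.612, -0.0266, 0.3499]
tool_rot: [-0.0, 0.621, 0.784, -0.0]
ft_force: [0.4, 0.8, -0.0]
finger_gap: 0.0007
```

```bash
python3 - <<'E'
from h import *; from bench import viewer,observe
np.set_printoptions(precision=4,suppress=True)
st=observe();print(st["tool_pos"],st["ft_force"],st["time"])
for n,b in [("side",(170,290,170,300)),("scene",(140,240,240,360))]:
    f=viewer.grab_frame(n); a=cv2.resize(f["image"][b[0]:b[1],b[2]:b[3]],None,fx=5,fy=5,interpolation=3)
    cv2.imwrite(f"pics/{n}11.png",a[:,:,::-1])
f=viewer.grab_frame("wrist");cv2.imwrite(f"pics/wrist11.png",f["image"][:,:,::-1])
E
```

```text
[ 0.612  -0.0266  0.3499] [ 0.3818  0.8407 -0.0027] 14.65
```

View pics/side11.png

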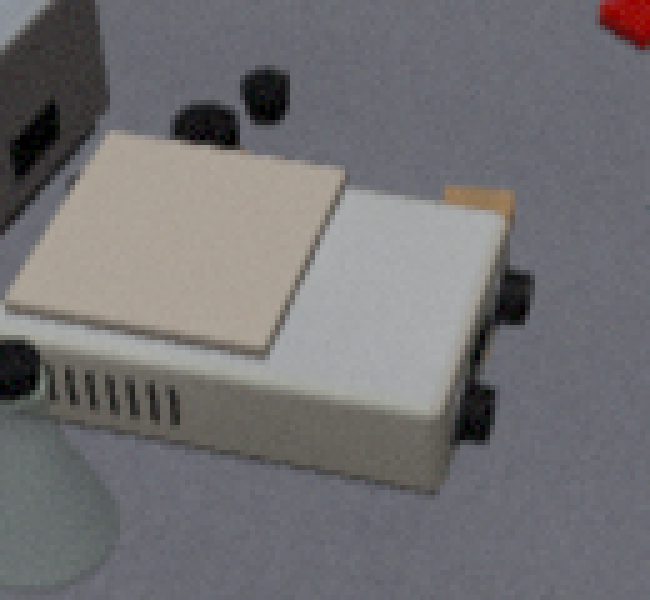

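View pics/scene11.png

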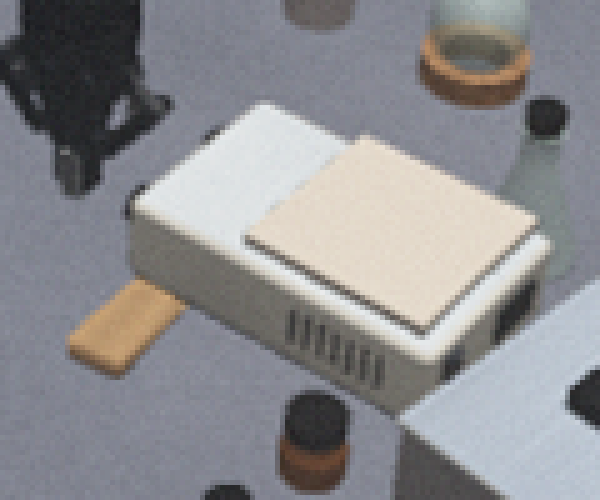

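View pics/wrist11.png

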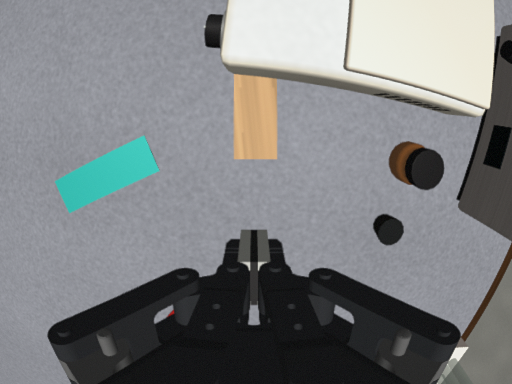

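```bash
python3 - <<'E'
from h import *; import pickle; from bench import viewer,observe
d=pickle.load(open("f0.pkl","rb"))
for n,b in [("side",(195,265,165,265)),("scene",(160,222,265,352))]:
    A=d[n]["image"][b[0]:b[1],b[2]:b[3]];f=viewer.grab_frame(n);B=f["image"][b[0]:b[1],b[2]:b[3]]
    g=[cv2.cvtColor(x,cv2.COLOR_RGB2GRAY).astype(np.float32) for x in (A,B)]
    print(n,cv2.phaseCorrelate(g[0],g[1],cv2.createHanningWindow(g[0].shape[::-1],cv2.CV_32F)))
print(observe()["time"])
E
```

```text
side ((-0.10589906792515791, 0.041572989784590675), 0.9398836160037253)
scene ((0.16021905417843385, -0.05927813683454275), 0.9022888428635067)
14.9
```

The stirrer shifted by less than about 0.2 px (roughly 0.5 mm). The wedge is in place and the arm is clear, so I hand the job in.

```bash
python3 -c "
from bench import ticket
print(ticket.job_done())"
```

```text
the job is handed in; nothing more can be done
None
```

The wooden wedge is snug under the front right foot, the press on top found no give, and I handed the job in at about 15 s of the 72 s allowed.

- **Wedge:** I pushed it along the bench, thin end first, with two fingertips on its thick end. The push rose from about 0 to about 4.5 N (readings 3.9 to 5.5 N), and I stopped there. The thin end is then about 26 mm past the foot's centre, so the wedge is about 5.6 mm thick under it, within the 4 to 7 mm gap given. It lies about 6° off square to the stirrer's side.
- **Press:** I pressed on the housing top above the foot, about 2 mm from the intended spot. The force reached about 9.8 N and the tip moved only about 0.2 mm after first contact, so no second push was needed. A side force of about 4 N appeared during the press.
- **Final views:** The stirrer had shifted by less than 0.2 px (about 0.5 mm) from the first pictures. The wedge is still in place, and the arm is clear.

Two checks did not agree fully. The three cameras put the stirrer's plate top at about 95 mm, not the stated 101 mm. One rough reading of the stirrer's front corner was about 10 mm off the others, and I set it aside because the lower housing edge agreed with the first estimate. The force readings also carry about ±1 N of noise.

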